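# Close down the touch-up paint bench

## Task

Close down the touch-up bench: dip the brush's bristles into the open steel rinse cup, lay the brush flat inside the shallow steel tray, and, any time after the dip, set the knobbed cover level on the cup so that it sits down on the rim. Screw every loose lid fully home onto the pot that it fits: the lids look alike and each fits only one of the three pots, so try them in turn (if a lid is missing today, its pot stays open). Do not tip the cup over or knock over the cans and bottle standing about.

Things in the scene. Friction and masses are not known exactly. Their poses are not given: they have to be found in the camera images.
- lid_1: a loose ribbed metal screw lid lying top up, or absent (None); 65 mm across, 30 mm high, 160 g; the three look exactly alike. Origin: centre of its lower edge, z up. Its inner ceiling is 20 mm above the lower edge; the lugs inside cannot be seen. Friction about 0.6
- lid_2: a loose ribbed metal screw lid lying top up, or absent (None); 65 mm across, 30 mm high, 160 g; the three look exactly alike. Origin: centre of its lower edge, z up. Its inner ceiling is 20 mm above the lower edge; the lugs inside cannot be seen. Friction about 0.6
- lid_3: a loose ribbed metal screw lid lying top up, or absent (None); 65 mm across, 30 mm high, 160 g; the three look exactly alike. Origin: centre of its lower edge, z up. Its inner ceiling is 20 mm above the lower edge; the lugs inside cannot be seen. Friction about 0.6
- mouth_1 (a point): centre of the rim of the right-hand pot's open mouth (left = +y), 116 mm above the bench, z up. White neck 48 mm across, 28 mm high, its threads standing 4 mm out, on a pot 74 mm across. With a lid fully home the lid's origin is 20 mm below this point. Which lid fits is drawn anew each time and cannot be read off
- mouth_2 (a point): centre of the rim of the middle pot's open mouth (left = +y), 116 mm above the bench, z up. White neck 48 mm across, 28 mm high, its threads standing 4 mm out, on a pot 74 mm across. With a lid fully home the lid's origin is 20 mm below this point. Which lid fits is drawn anew each time and cannot be read off
- mouth_3 (a point): centre of the rim of the left-hand pot's open mouth (left = +y), 116 mm above the bench, z up. White neck 48 mm across, 28 mm high, its threads standing 4 mm out, on a pot 74 mm across. With a lid fully home the lid's origin is 20 mm below this point. Which lid fits is drawn anew each time and cannot be read off
- stand: fixed plywood stand, 120 x 420 x 12 mm, three pots clamped on it 130 mm apart along its y; they cannot turn. Origin: centre of its underside. A lid set on a neck first rests 5 to 17 mm too high. The right lid, turned clockwise (from above) under a light push, draws down 10 to 20 mm per 90 deg, home within 170 deg; a wrong one jams 3 mm or more too high, mostly crooked, and lifts off after a little turn back
- cup: loose straight round steel rinse cup, 96 mm across, 95 mm high, 3.5 mm wall, floor 5 mm thick, 0.6 kg, standing open on the bench. Origin: centre of its underside, z up
- cup_rim (a point): centre of the rinse cup's mouth, at rim height (95 mm above its underside); the opening is 86 mm across
- cover: loose round steel cover for the cup: disc 108 mm across and 4 mm thick, with a step 76 mm across and 6 mm deep underneath that goes inside the cup's rim, and an upright black knob 22 mm across on top, from 10 to 50 mm above the origin. Origin: centre of the step's underside, z up. Seated, the origin is 6 mm below cup_rim. Lies right way up on the bench at the start
- brush: loose flat paint brush lying on the bench, 190 mm long, 16 mm thick, 70 g. Origin: middle of its length on its underside; x points to the bristle tip, z up. Wooden handle 18 mm wide from x -95 to +15 mm, steel ferrule 38 mm wide to +55 mm, stiff bristles 36 mm wide to +95 mm. Balances at about x = 0
- brush_tip (a point): end of the bristles, middle of the thickness (8 mm above the underside)
- brush_end (a point): end of the handle, middle of the thickness
- tray: fixed shallow steel tray, 270 mm (its x) by 120 mm (its y), walls 3 mm thick and 14 mm high, floor 3 mm thick. Origin: centre of its underside, z up
- aerosol_a: spray can, 58 mm across, 160 mm high, standing; bystander. Origin: centre of its underside, z up
- aerosol_b: spray can, 58 mm across, 150 mm high, standing; bystander. Origin: centre of its underside, z up
- cleaner: white plastic bottle, 72 mm across, 150 mm high, standing; bystander. Origin: centre of its underside, z up
Mind the look-alikes: they are no part of the job. Leave any turquoise look-alike of the brush alone.

How it is judged:
By the outcome, as a careful person would: the job done as asked, in the order asked, and still so for the second after the job is handed in, with the robot touching nothing.
Of lid_1, lid_2, lid_3 only 2 to 3 are there at a start; the rules pass over those that are not, and their reading is None.
At some moment in a run one of brush, cover, lid_1, lid_2, lid_3 may be knocked a few centimetres aside while the robot is not near it.
It also fails if it takes over 210 s, if anything falls off the work surface, if the arm or the gripper's body presses on something with over 40 N, if the wrist force passes 120 N, or if a joint passes its speed limit or range.

## Robot

A 7-joint arm with a two-finger parallel gripper is mounted at the origin on the work surface. World frame = base frame: x ahead of the robot, y to its left, z up, the work surface at z = 0. Lengths are in m, angles in rad, forces in N, time in s.
With the tool pointing down it reaches from about 0.35 to 0.9 m from the base axis. Payload 8.1 kg.
Tool frame: the origin (TCP) lies between the finger pads; the fingertips stand ahead of it and the grasp point (between the pads) is the TCP (arm.nose_length is the z of the fingertips in the tool frame, in m); z points along the fingers, y is the line along which they close (so a half turn about z gives the same grasp; the last joint's range is limited). The gripper opens to 92 mm and grips with 3 to 60 N. Pads are 19 mm wide; open, the fingers measure 130 mm over their backs; the gripper's body (75 mm by 190 mm) begins 47 mm behind the grasp point.
Start: joints at [-1.212, 0.434, 0.025, 1.573, -0.012, 1.134, -0.075], TCP at [0.279, 0.56, 0.246] pointing down, gripper open.
Joint ranges: [-2.62, 2.62], [-0.44, 2.09], [-1.27, 1.32], [0.08, 2.57], [-1.32, 4.46], [0.12, 2], [-2.74, 2.74]. Speed limits (rad/s): [2.22, 2.22, 3.01, 3.01, 3.14, 3.14, 3.14].

## Interface

Orientations are given as a rotation vector (axis times angle).
In Python, from cell import sensors, optics, arm gives the robot as it stands.
- The arm moves only by the tool arm_command, never from a script. Its argument "deltas" is one flat list of numbers, 7 for each row, row after row: the turn, a rotation vector about the world's x, y, z as a fraction of full scale, then the shift along the world's x, y, z as a fraction of full scale, then the finger opening in mm, from 0 to 91.8. In form: [wx, wy, wz, dx, dy, dz, fingers, wx, wy, wz, dx, dy, dz, fingers, ...]. A call has 1 to 20 rows; each row is the pose to reach, as a shift and turn from the pose commanded when the call began; what a row does not reach only later rows make up. Full scale, the value 1, is 1 m for a shift and 90 degrees for a turn. A row lasts 1/10 s, in which the tool goes at most 50 mm and 8.59 degrees, less where a joint would pass 70% of its speed; a pose out of reach is approached as far as the arm can. A call with a number of a shift or a turn outside -1 to 1 is refused whole. A call with a gripper value outside its range is refused whole. The fingers move at their own pace and stop on an object; "force" is the grip in N (left out, the last holds). Time passes only in rows, so rows that repeat a pose let the fingers close. It gives the time, the measured TCP pose, the force, the opening and the grip force at its end, in the units of the state.
- sensors.observe(): the state, without advancing time (a new reading comes with each control period).
- optics.get_image(name): name is "scene" or "top" or "wrist"; returns the picture (400x640x3 uint8, blue, green, red); there is no depth.
- optics.calibration(name): a dict with "camera_matrix" (3x3 intrinsics, pixels), "rvec" (rotation vector, rad) and "tvec" (3), from world to camera coordinates, as OpenCV has them. Camera axes: x right, y down, z forward; pixel columns grow to the right and rows downward; lengths in m; the calibration is good to about 2 mm. A picture is of the moment at which its call begins: read the wrist's pose just before it. calibration takes no time and is no camera call; for the wrist camera it gives the pose at the moment of the call.
- arm.sign_off(): hands the job in; it is judged then, once.
The state is a dict: "clock": time; "joints": joint angles; "dq": joint speeds; "joint_efforts": joint torques, N m; "position": TCP position; "ee_rot": TCP orientation; "force": force on the tool from outside, world axes, zero at the start; "ft_torque": the same for the moment, N m; "width": opening from 0.0 (shut) to 1.0 (fully open); "gripper_force": force on a finger pad.
Only numpy, scipy, OpenCV 4.12 (cv2) and the standard library are available. Lean on these libraries where they do the work, as an engineer would, in place of code of your own. Each camera call takes 0.05 s, during which the arm holds its last target. There are 200 camera calls.

## Working session

There is one attempt and no reset: what is moved stays moved. The work goes in short steps, Python scripts to look and compute and a tool call to move; the robot and the scene stay as the last step left them, time stands still between calls to the robot, and variables do not carry over. Pictures are saved under pics/ and viewed, at most 14 in all, crops included, and the job is handed in when it is done.

Besides the shell and the picture viewer there is one more tool, called by a JSON object that holds its "method" and its "body". arm_command: Moves the arm, as the interface text tells. Its arguments: {"type":"object","properties":{"deltas":{"type":"array","items":{"type":"number"}},"force":{"type":"number"}},"required":["deltas"]}

```bash
ls; mkdir -p pics
python3 - <<'E'
from cell import sensors,optics,arm
import cv2,numpy as np
s=sensors.observe();print({k:np.round(v,3) for k,v in s.items()},arm.nose_length)
for n in("scene","top"):
    cv2.imwrite(f"pics/{n}0.png",optics.get_image(n)); c=optics.calibration(n)
    R=cv2.Rodrigues(c["rvec"])[0];print(n,c["camera_matrix"],-R.T@c["tvec"].ravel())
E
```

```text
pics
{'clock': np.float64(0.0), 'joints': array([-1.212,  0.435,  0.025,  1.574, -0.012,  1.134, -0.075]), 'dq': array([-0.   ,  0.001,  0.001, -0.   ,  0.001, -0.001, -0.   ]), 'joint_efforts': array([ 1.0000e-03, -6.6785e+01,  9.8600e-01, -3.1447e+01, -6.0000e-02,
        4.2000e-02,  0.0000e+00]), 'position': array([0.278, 0.559, 0.245]), 'ee_rot': array([-7.190e-01, -3.058e+00,  2.000e-03]), 'force': array([ 0.24 , -0.221,  0.51 ]), 'ft_torque': array([-0.038,  0.035, -0.031]), 'gripper_force': np.float64(0.0), 'width': np.float64(1.004)} 0.019
scene [[435.09791444   0.         318.79724797]
 [  0.         435.09791444 201.35820028]
 [  0.           0.           1.        ]] [ 1.07150778 -0.61239368  0.84192299]
top [[482.56204259   0.         323.12340064]
 [  0.         482.56204259 190.2088749 ]
 [  0.           0.           1.        ]] [0.28433363 0.01770489 1.53301781]
```

View pics/top0.png

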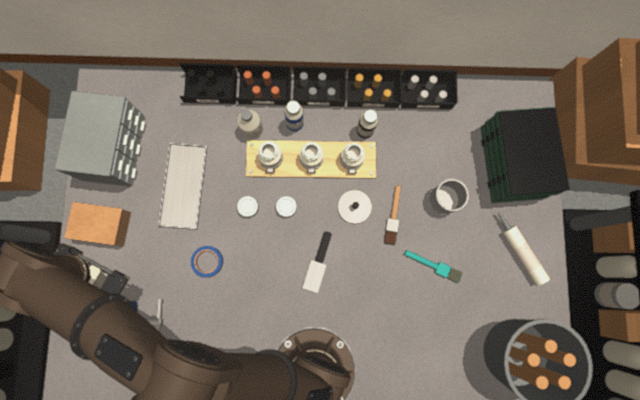

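View pics/scene0.png

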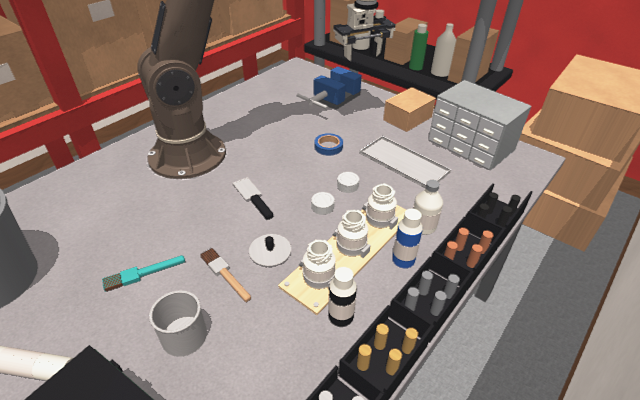

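Top view. Wanted brush: the wooden-handled one (394,215). Look-alikes are the turquoise brush (433,265), the scraper (316,262) and the roller (525,252). There are two lids, (247,207) and (286,207); the third is absent. Cover (354,207), tape roll (207,262) as a round decoy, cup (452,196), necks at (270,153), (312,153), (353,153), tray (184,187).

```bash
cat > h.py <<'E'
from cell import sensors,optics,arm
import cv2,numpy as np
from scipy.spatial.transform import Rotation as Ro
def ray(name,px,z,c=None):
    c=c or optics.calibration(name);R=cv2.Rodrigues(np.array(c["rvec"]))[0];t=np.array(c["tvec"]).ravel()
    o=-R.T@t;d=R.T@np.linalg.inv(c["camera_matrix"])@np.array([*px,1.]);return o+d*(z-o[2])/d[2]
def proj(name,p,c=None):
    c=c or optics.calibration(name)
    return cv2.projectPoints(np.array(p,float).reshape(-1,3),np.array(c["rvec"]),np.array(c["tvec"]),np.array(c["camera_matrix"]),None)[0].reshape(-1,2)
def st():
    s=sensors.observe();R=Ro.from_rotvec(s["ee_rot"]).as_matrix()
    print("t",round(float(s["clock"]),2),"p",np.round(s["position"],4),"y-axis",np.round(R[:,1],3),"z",np.round(R[:,2],3),"F",np.round(s["force"],1),"w",round(float(s["width"])*92,1),"j",np.round(s["joints"],2));return s
E
python3 - <<'E'
from h import *
im=cv2.imread("pics/top0.png")
cv2.imwrite("pics/topc.png",cv2.resize(im[100:300,150:480],None,fx=2.4,fy=2.4,interpolation=cv2.INTER_CUBIC))
for n,p,z in[("lidA",(247,206.5),.03),("lidB",(286.5,206.5),.03),("cover",(354.5,206.5),.01),("cup",(452.5,195),.095),("p3",(269.5,152),.116),("p2",(312,152),.116),("p1",(353.5,152),.116),("btip",(390,244),.008),("bend",(397,187),.008),("tray",(184,187),.01),("tr1",(172,145),.014),("tr2",(207,146),.014),("tr3",(161,226),.014),("tr4",(197,228),.014)]:
    print(n,np.round(ray("top",p,z),3))
E
```

```text
lidA [0.49  0.217 0.03 ]
lidB [0.492 0.094 0.03 ]
cover [ 0.499 -0.122  0.01 ]
cup [ 0.528 -0.413  0.095]
p3 [0.645 0.145 0.116]
p2 [0.648 0.017 0.116]
p1 [ 0.651 -0.108  0.116]
btip [ 0.382 -0.235  0.008]
bend [ 0.566 -0.259  0.008]
tray [0.551 0.422 0.01 ]
tr1 [0.687 0.468 0.014]
tr2 [0.686 0.356 0.014]
tr3 [0.425 0.484 0.014]
tr4 [0.421 0.372 0.014]
```

View pics/topc.png

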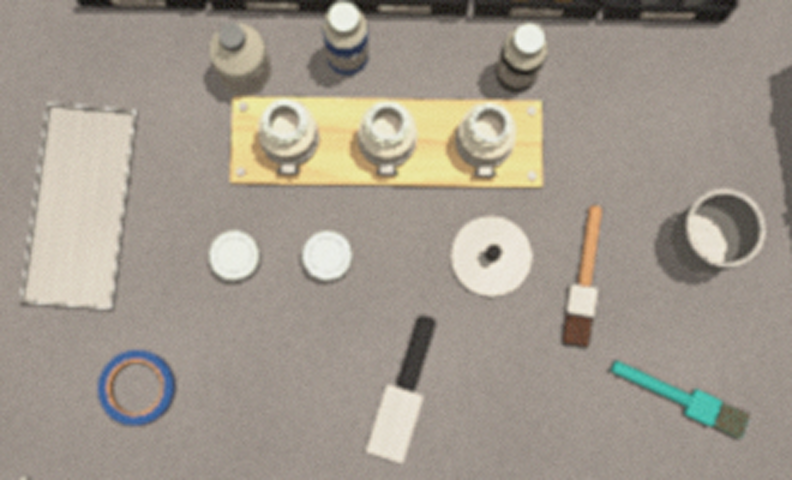

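{"method": "arm_command", "body": {"deltas": [0, 0, 0.2, 0.218, -0.813, -0.045, 91.8, 0, 0, 0.2, 0.218, -0.813, -0.045, 91.8, 0, 0, 0.2, 0.218, -0.813, -0.045, 91.8, 0, 0, 0.2, 0.218, -0.813, -0.045, 91.8, 0, 0, 0.2, 0.218, -0.813, -0.045, 91.8, 0, 0, 0.2, 0.218, -0.813, -0.045, 91.8, 0, 0, 0.2, 0.218, -0.813, -0.045, 91.8, 0, 0, 0.2, 0.218, -0.813, -0.045, 91.8, 0, 0, 0.2, 0.218, -0.813, -0.045, 91.8, 0, 0, 0.2, 0.218, -0.813, -0.045, 91.8, 0, 0, 0.2, 0.218, -0.813, -0.045, 91.8, 0, 0, 0.2, 0.218, -0.813, -0.045, 91.8, 0, 0, 0.2, 0.218, -0.813, -0.045, 91.8, 0, 0, 0.2, 0.218, -0.813, -0.045, 91.8, 0, 0, 0.2, 0.218, -0.813, -0.045, 91.8, 0, 0, 0.2, 0.218, -0.813, -0.045, 91.8, 0, 0, 0.2, 0.218, -0.813, -0.045, 91.8, 0, 0, 0.2, 0.218, -0.813, -0.045, 91.8, 0, 0, 0.2, 0.218, -0.813, -0.045, 91.8, 0, 0, 0.2, 0.218, -0.813, -0.045, 91.8]}}

```text
clock: 2.1
position: [0.4963, -0.2521, 0.2004]
ee_rot: [-0.23, -3.132, -0.002]
force: [0.5, -0.2, 0.7]
width: 0.999
gripper_force: 0.0
```

Run:
```python
from h import *
st();c=optics.calibration("wrist");im=optics.get_image("wrist");cv2.imwrite("pics/w1.png",im)
R=cv2.Rodrigues(c["rvec"])[0];print(c["camera_matrix"],-R.T@np.ravel(c["tvec"]),R)
np.save("w1.npy",c,allow_pickle=True)
for n,p,z in [("btip",(390.4,243.3),.008),("bend",(398.7,186.3),.008)]:print(n,ray("top",p,z))
```

```text
t 2.1 p [ 0.4963 -0.2521  0.2004] y-axis [0.146 0.989 0.001] z [-0.001  0.001 -1.   ] F [ 0.5 -0.2  0.7] w 91.9 j [ 0.07  0.38  0.41  1.83 -0.18  0.97  1.98]
[[281.55421948   0.         316.41543135]
 [  0.         281.55421948 200.42938648]
 [  0.           0.           1.        ]] [ 0.41802011 -0.24047759  0.34014784] [[ 1.45681649e-01  9.89331128e-01 -8.80622438e-04]
 [ 9.45317685e-01 -1.38937898e-01  2.95077507e-01]
 [ 2.91807011e-01 -4.38198457e-02 -9.55472914e-01]]
btip [ 0.3841924  -0.23630558  0.008     ]
bend [ 0.5679529  -0.26475956  0.008     ]
```

View pics/w1.png

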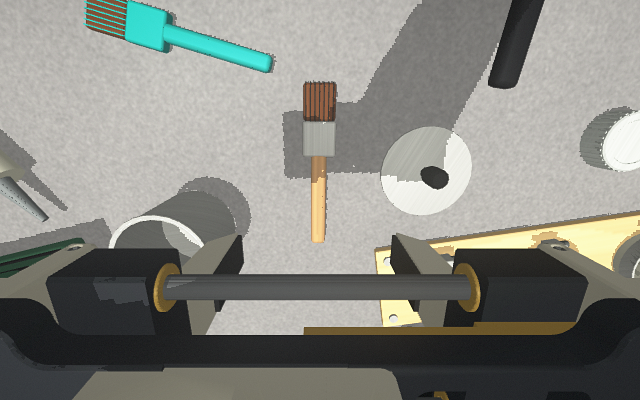

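The wrist view confirms it: wooden handle, tip at (320,82), end at (318,241). The turquoise brush is well clear at the upper left.

Run:
```python
from h import *
c=np.load("w1.npy",allow_pickle=True).item()
t=ray("w",(320,82),.012,c);e=ray("w",(318,241),.012,c);print(t,e,np.linalg.norm(t-e));d=(t-e)/np.linalg.norm(t-e);print((t+e)/2-.03*d,np.degrees(np.arctan2(d[1],d[0])))
# cup rim in wrist view: arc points
for p in [(110,245),(204,246),(157,216)]:print(ray("w",p,.095,c))
```

```text
[ 0.38641977 -0.23220498  0.012     ] [ 0.57216049 -0.26142258  0.012     ] 0.1880246886478185
[ 0.50892571 -0.25147555  0.012     ] 171.06044839518702
[ 0.50835943 -0.45404236  0.095     ]
[ 0.52248231 -0.36511409  0.095     ]
[ 0.4863421  -0.40022443  0.095     ]
```

{"method": "arm_command", "body": {"deltas": [0, 0, 0, 0.01, 0.001, -0.05, 45, 0, 0, 0, 0.01, 0.001, -0.1, 45, 0, 0, 0, 0.01, 0.001, -0.14, 45, 0, 0, 0, 0.01, 0.001, -0.165, 45, 0, 0, 0, 0.01, 0.001, -0.177, 45, 0, 0, 0, 0.01, 0.001, -0.177, 45, 0, 0, 0, 0.01, 0.001, -0.177, 0, 0, 0, 0, 0.01, 0.001, -0.177, 0, 0, 0, 0, 0.01, 0.001, -0.177, 0, 0, 0, 0, 0.01, 0.001, -0.177, 0, 0, 0, 0, 0.01, 0.001, -0.177, 0, 0, 0, 0, 0.01, 0.001, -0.177, 0, 0, 0, 0, 0.01, 0.001, -0.15, 0, 0, 0, 0, 0.01, 0.001, -0.1, 0], "force": 40}}

```text
clock: 3.55
position: [0.5044, -0.2514, 0.0991]
ee_rot: [-0.231, -3.127, -0.003]
force: [1.4, -1.6, -0.6]
width: 0.191
gripper_force: 40.0
```

{"method": "arm_command", "body": {"deltas": [-0.102, -0.659, 0, 0, 0, 0.16, 0, -0.102, -0.659, 0, 0, 0, 0.16, 0, -0.102, -0.659, 0, 0, 0, 0.16, 0, -0.102, -0.659, 0, 0, 0, 0.16, 0, -0.102, -0.659, 0, 0, 0, 0.16, 0, -0.102, -0.659, 0, 0, 0, 0.16, 0, -0.102, -0.659, 0, 0, 0, 0.16, 0, -0.102, -0.659, 0, 0, 0, 0.16, 0, -0.102, -0.659, 0, 0.055, -0.167, 0.16, 0, -0.102, -0.659, 0, 0.055, -0.167, 0.16, 0, -0.102, -0.659, 0, 0.055, -0.167, 0.16, 0, -0.102, -0.659, 0, 0.055, -0.167, 0.16, 0, -0.102, -0.659, 0, 0.055, -0.167, 0.16, 0, -0.102, -0.659, 0, 0.055, -0.167, 0.16, 0, -0.102, -0.659, 0, 0.055, -0.167, 0.16, 0]}}

```text
clock: 5.05
position: [0.5501, -0.4584, 0.2902]
ee_rot: [0.146, 2.139, -0.031]
force: [-0.9, 0.0, -1.7]
width: 0.194
gripper_force: 40.0
```

Run:
```python
from h import *
s=st()
a=optics.get_image("scene");b=optics.get_image("top")
cv2.imwrite("pics/d1.png",np.hstack([cv2.resize(a[190:390,80:280],(400,400)),cv2.resize(b[130:260,380:510],(400,400))]))
print(proj("scene",[[.514,-.411,.147]]),proj("top",[[.514,-.411,.147]]))
```

```text
t 5.05 p [ 0.5501 -0.4584  0.2902] y-axis [0.117 0.992 0.035] z [ 0.836 -0.08  -0.542] F [-0.9  0.  -1.7] w 17.9 j [ 1.74  0.68 -1.19  1.95 -0.41  0.12  2.74]
[[164.46857236 289.74989475]] [[457.19702513 196.91573118]]
```

View pics/d1.png

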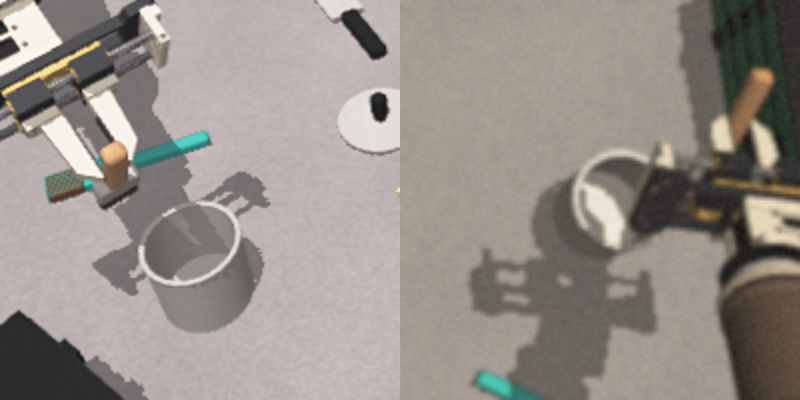

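The left crop (scene) shows the brush tilted, tip short of the cup at about (118,205). The arm has reached its limits on joints 6 and 7, so outward tilt won't work. I'll go back to tool-down, turn the brush tangentially and tilt sideways instead.

{"method": "arm_command", "body": {"deltas": [0.102, 0.659, 0, -0.05, 0.1, 0.0, 0, 0.102, 0.659, 0, -0.05, 0.1, 0.0, 0, 0.102, 0.659, 0, -0.05, 0.1, 0.0, 0, 0.102, 0.659, 0, -0.05, 0.1, 0.0, 0, 0.102, 0.659, 0, -0.05, 0.1, 0.0, 0, 0.102, 0.659, 0, -0.05, 0.1, 0.0, 0, 0.102, 0.659, 0, -0.05, 0.1, 0.0, 0, 0.102, 0.659, 0, -0.05, 0.1, 0.0, 0, 0.102, 0.659, 0, -0.05, 0.1, 0.0, 0, 0.102, 0.659, 0, -0.05, 0.1, 0.0, 0]}}

```text
clock: 6.15
position: [0.5047, -0.3434, 0.2939]
ee_rot: [-0.226, -3.083, -0.096]
force: [-0.8, -0.3, 0.1]
width: 0.192
gripper_force: 40.0
```

```bash
python3 -c "
from h import *
st()"
```

```text
t 6.15 p [ 0.5047 -0.3434  0.2939] y-axis [0.147 0.987 0.058] z [-0.044  0.065 -0.997] F [-0.8 -0.3  0.1] w 17.6 j [ 0.83  0.47 -0.46  1.44  0.16  1.34  1.79]
```

{"method": "arm_command", "body": {"deltas": [0, 0, -1, 0, 0, 0, 0, 0, 0, -1, 0, 0, 0, 0, 0, 0, -1, 0, 0, 0, 0, 0, 0, -1, 0, 0, 0, 0, 0, 0, -1, 0, 0, 0, 0, 0, 0, -1, 0, 0, 0, 0, 0, 0, -1, 0, 0, 0, 0, 0, 0, -1, 0, 0, 0, 0, 0, 0, -1, 0, 0, 0, 0, 0, 0, -1, 0, 0, 0, 0, 0, 0, -1, 0, 0, 0, 0]}}

```text
clock: 7.25
position: [0.5022, -0.3454, 0.2946]
ee_rot: [2.378, 2.031, 0.128]
force: [-0.6, 0.4, -0.3]
width: 0.192
gripper_force: 40.0
```

```bash
cat >> h.py <<'E'
def target(yang,tilt_axis=None,tilt=0,p=None):
    """deltas to tool-down pose with y axis at yang deg, then tilt deg about world axis; print shift/turn fractions"""
    s=sensors.observe();R0=Ro.from_rotvec(s["ee_rot"]);a=np.radians(yang)
    y=np.array([np.cos(a),np.sin(a),0]);z=np.array([0,0,-1.]);x=np.cross(y,z)
    R=Ro.from_matrix(np.c_[x,y,z])
    if tilt: R=Ro.from_rotvec(np.radians(tilt)*np.array(tilt_axis)/np.linalg.norm(tilt_axis))*R
    d=(R*R0.inv()).as_rotvec()/(np.pi/2)
    print("turn",np.round(d,3),"shift",None if p is None else np.round(np.array(p)-s["position"],4));return R
E
python3 - <<'E'
from h import *
st()
b=np.array([.61,.79,0.]);b/=np.linalg.norm(b)   # wanted level direction of the tip; y axis = rotated -119 from 81.6
for th in(50,55):
    ax=np.cross(b,[0,0,-1.]); R=target(-37.6,ax,th)
    bb=Ro.from_rotvec(np.radians(th)*ax).apply(b); rel=.121*bb+.015*R.as_matrix()[:,2]
    tip=np.array([.53,-.411,.035])-.035/np.tan(np.radians(th))*b*.6
    print(bb,rel,tip-rel,R.as_matrix()[:,2])
E
```

```text
t 7.25 p [ 0.5022 -0.3454  0.2946] y-axis [ 0.986 -0.158  0.062] z [ 0.07   0.044 -0.997] F [-0.6  0.4 -0.3] w 17.6 j [ 0.66  0.37 -0.14  1.56 -0.02  1.18  0.38]
turn [-0.533  0.271 -0.312] shift None
[ 0.39284756  0.50876979 -0.76604444] [ 0.04051189  0.05246622 -0.10233319] [ 0.47871876 -0.47741341  0.13733319] [-0.46817749 -0.60632823 -0.64278761]
turn [-0.585  0.293 -0.309] shift None
[ 0.3505483   0.45398878 -0.81915204] [ 0.03490682  0.0452072  -0.10772104] [ 0.48610643 -0.46784577  0.14272104] [-0.50063486 -0.64836318 -0.57357644]
```

{"method": "arm_command", "body": {"deltas": [-0.585, 0.293, -0.309, 0.005, -0.095, -0.02, 0, -0.585, 0.293, -0.309, 0.005, -0.095, -0.02, 0, -0.585, 0.293, -0.309, 0.005, -0.095, -0.02, 0, -0.585, 0.293, -0.309, 0.005, -0.095, -0.02, 0, -0.585, 0.293, -0.309, 0.005, -0.095, -0.02, 0, -0.585, 0.293, -0.309, 0.005, -0.095, -0.02, 0, -0.585, 0.293, -0.309, 0.005, -0.095, -0.02, 0, -0.585, 0.293, -0.309, 0.005, -0.095, -0.02, 0, -0.585, 0.293, -0.309, 0.005, -0.095, -0.02, 0, -0.585, 0.293, -0.309, 0.005, -0.095, -0.02, 0, -0.585, 0.293, -0.309, 0.005, -0.095, -0.02, 0]}}

```text
clock: 8.35
position: [0.5073, -0.4419, 0.2749]
ee_rot: [2.226, 1.098, -1.158]
force: [-0.4, -0.5, -0.4]
width: 0.19
gripper_force: 40.0
```

Run:
```python
from h import *
s=st()
R=Ro.from_rotvec(s["ee_rot"]).as_matrix();x=R[:,0]
tip=s["position"]+.121*x*(1 if x[2]<0 else -1)+.015*R[:,2];print("tip",tip)
target(-37.6,np.cross([.61,.79,0],[0,0,-1.]),55,(.507,-.44,.153))
a=optics.get_image("scene");b=optics.get_image("top")
cv2.imwrite("pics/d2.png",np.hstack([cv2.resize(a[190:390,80:280],(400,400)),cv2.resize(b[130:260,380:510],(400,400))]))
q=proj("scene",[tip])[0];print((q-[80,190])*2)
```

```text
t 8.35 p [ 0.5073 -0.4419  0.2749] y-axis [ 0.791 -0.612 -0.007] z [-0.503 -0.644 -0.577] F [-0.4 -0.5 -0.4] w 17.5 j [ 0.08  0.69  0.26  1.46  0.72  1.46 -0.6 ]
tip [ 0.54192231 -0.39588609  0.16742347]
turn [-0.005 -0.002  0.001] shift [-0.0003  0.0019 -0.1219]
[194.91495773 192.15553636]
```

View pics/d2.png

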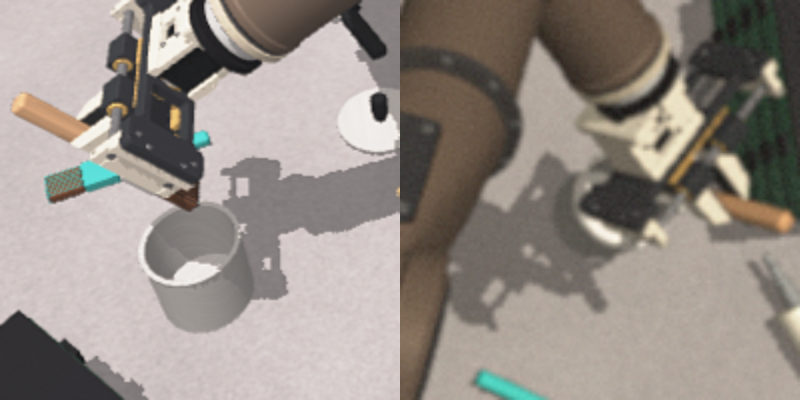

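The left crop shows the bristles over the cup mouth at about (192,203), with the rim at (190,245). Dipping now.

{"method": "arm_command", "body": {"deltas": [0, 0, 0, 0, 0.002, -0.03, 0, 0, 0, 0, 0, 0.002, -0.06, 0, 0, 0, 0, 0, 0.002, -0.09, 0, 0, 0, 0, 0, 0.002, -0.122, 0, 0, 0, 0, 0, 0.002, -0.122, 0, 0, 0, 0, 0, 0.002, -0.122, 0, 0, 0, 0, 0, 0.002, -0.122, 0, 0, 0, 0, 0, 0.002, -0.122, 0, 0, 0, 0, 0, 0.002, -0.122, 0]}}

```text
clock: 9.35
position: [0.5093, -0.4387, 0.1527]
ee_rot: [2.223, 1.099, -1.16]
force: [0.5, -0.3, -0.3]
width: 0.192
gripper_force: 40.0
```

Run:
```python
from h import *
s=st()
R=Ro.from_rotvec(s["ee_rot"]).as_matrix();x=R[:,0]
print("tip",s["position"]+.121*x*(1 if x[2]<0 else -1)+.015*R[:,2])
a=optics.get_image("scene");cv2.imwrite("pics/d3.png",a)
d=cv2.absdiff(a,cv2.imread("pics/scene0.png"))[310:355,150:210].mean();print("cup-bottom change",d)
```

```text
t 9.35 p [ 0.5093 -0.4387  0.1527] y-axis [ 0.792 -0.61  -0.007] z [-0.503 -0.646 -0.575] F [ 0.5 -0.3 -0.3] w 17.7 j [ 0.08  0.83  0.24  1.53  0.72  1.31 -0.75]
tip [ 0.54369247 -0.39283309  0.04508509]
cup-bottom change 32.007654320987655
```

{"method": "arm_command", "body": {"deltas": [0, 0, 0, 0, 0, 0.05, 0, 0, 0, 0, 0, 0, 0.1, 0, 0, 0, 0, 0, 0, 0.14, 0, 0.483, -0.373, 0, 0, 0.2, 0.14, 0, 0.483, -0.373, 0, 0, 0.2, 0.14, 0, 0.483, -0.373, 0, 0, 0.2, 0.14, 0, 0.483, -0.373, 0, 0, 0.2, 0.14, 0, 0.483, -0.373, 0, 0, 0.2, 0.14, 0, 0.483, -0.373, 0, 0, 0.2, 0.14, 0, 0.483, -0.373, 0, 0, 0.2, 0.14, 0, 0.483, -0.373, 0, 0, 0.2, 0.14, 0, 0.483, -0.373, 0, 0, 0.2, 0.14, 0]}}

```text
clock: 10.6
position: [0.5086, -0.2385, 0.2916]
ee_rot: [-2.812, -1.395, 0.006]
force: [-0.0, 0.2, -0.7]
width: 0.192
gripper_force: 40.0
```

```bash
python3 -c "
from h import *
st();target(60,p=(.581,.418,.26));target(86.9,p=(.581,.418,.26))"
```

```text
t 10.6 p [ 0.5086 -0.2385  0.2916] y-axis [ 0.796 -0.605 -0.004] z [-0.005  0.001 -1.   ] F [-0.   0.2 -0.7] w 17.7 j [ 0.32  0.3   0.03  1.66 -0.01  1.19 -0.3 ]
turn [ 0.002 -0.003  1.08 ] shift [ 0.0724  0.6565 -0.0316]
turn [ 0.003 -0.002  1.379] shift [ 0.0724  0.6565 -0.0316]
```

{"method": "arm_command", "body": {"deltas": [0, 0, 0.99, 0.072, 0.656, -0.03, 0, 0, 0, 0.99, 0.072, 0.656, -0.03, 0, 0, 0, 0.99, 0.072, 0.656, -0.03, 0, 0, 0, 0.99, 0.072, 0.656, -0.03, 0, 0, 0, 0.99, 0.072, 0.656, -0.03, 0, 0, 0, 0.99, 0.072, 0.656, -0.03, 0, 0, 0, 0.99, 0.072, 0.656, -0.03, 0, 0, 0, 0.99, 0.072, 0.656, -0.03, 0, 0, 0, 0.99, 0.072, 0.656, -0.03, 0, 0, 0, 0.99, 0.072, 0.656, -0.03, 0, 0, 0, 0.99, 0.072, 0.656, -0.03, 0, 0, 0, 0.99, 0.072, 0.656, -0.03, 0, 0, 0, 0.99, 0.072, 0.656, -0.03, 0, 0, 0, 0.99, 0.072, 0.656, -0.03, 0, 0, 0, 0.99, 0.072, 0.656, -0.03, 0]}}

```text
clock: 12.1
position: [0.5783, 0.4221, 0.2597]
ee_rot: [-1.015, -2.97, 0.008]
force: [0.1, 0.7, -1.2]
width: 0.19
gripper_force: 40.0
```

```bash
python3 -c "
from h import *
st();target(86.9,p=(.581,.418,.028))
cv2.imwrite('pics/w2.png',optics.get_image('wrist'));c=optics.calibration('wrist');print(proj('w',[[.42,.372,.014],[.425,.484,.014],[.555,.42,.003]],c))"
```

```text
t 12.1 p [0.5783 0.4221 0.2597] y-axis [ 0.612  0.791 -0.006] z [-0.004 -0.004 -1.   ] F [ 0.1  0.7 -1.2] w 17.5 j [-0.47  0.62 -0.43  1.26  0.25  1.32  0.02]
turn [ 0.003 -0.002  0.385] shift [ 0.0027 -0.0041 -0.2317]
[[212.85302933  98.72405296]
 [281.64557628  42.36932507]
 [307.11922375 157.15148802]]
```

View pics/w2.png

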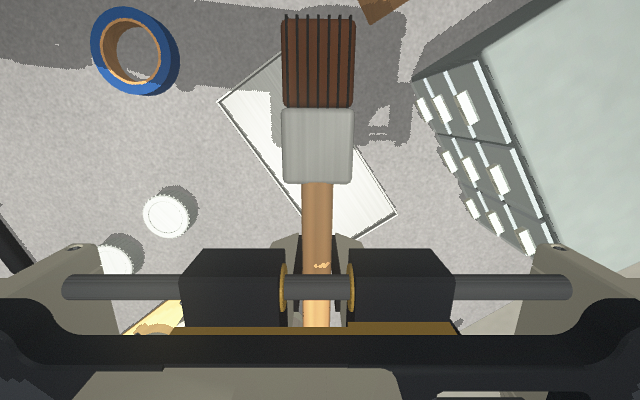

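{"method": "arm_command", "body": {"deltas": [0, 0, 0.385, 0.003, -0.004, -0.05, 0, 0, 0, 0.385, 0.003, -0.004, -0.1, 0, 0, 0, 0.385, 0.003, -0.004, -0.13, 0, 0, 0, 0.385, 0.003, -0.004, -0.15, 0, 0, 0, 0.385, 0.003, -0.004, -0.17, 0, 0, 0, 0.385, 0.003, -0.004, -0.195, 0, 0, 0, 0.385, 0.003, -0.004, -0.215, 0, 0, 0, 0.385, 0.003, -0.004, -0.225, 0, 0, 0, 0.385, 0.003, -0.004, -0.232, 0, 0, 0, 0.385, 0.003, -0.004, -0.232, 0, 0, 0, 0.385, 0.003, -0.004, -0.232, 40, 0, 0, 0.385, 0.003, -0.004, -0.232, 40, 0, 0, 0.385, 0.003, -0.004, -0.232, 40, 0, 0, 0.385, 0.003, -0.004, -0.232, 40, 0, 0, 0.385, 0.003, -0.004, -0.21, 40, 0, 0, 0.385, 0.003, -0.004, -0.16, 40, 0, 0, 0.385, 0.003, -0.004, -0.11, 40, 0, 0, 0.385, 0.003, -0.004, -0.06, 60, 0, 0, 0.385, 0.003, -0.004, -0.03, 91.8]}}

```text
clock: 14.05
position: [0.5844, 0.4147, 0.2365]
ee_rot: [0.094, 3.136, -0.001]
force: [1.0, 0.9, -0.6]
width: 0.561
gripper_force: 0.0
```

{"method": "arm_command", "body": {"deltas": [0, 0, 0.05, -0.094, -0.198, -0.06, 91.8, 0, 0, 0.05, -0.094, -0.198, -0.06, 91.8, 0, 0, 0.05, -0.094, -0.198, -0.06, 91.8, 0, 0, 0.05, -0.094, -0.198, -0.06, 91.8, 0, 0, 0.05, -0.094, -0.198, -0.06, 91.8, 0, 0, 0.05, -0.094, -0.198, -0.06, 91.8, 0, 0, 0.05, -0.094, -0.198, -0.06, 91.8]}}

```text
clock: 14.75
position: [0.4902, 0.2155, 0.1719]
ee_rot: [-0.027, 3.14, -0.006]
force: [-0.2, 1.8, 0.8]
width: 1.001
gripper_force: 0.0
```

Run:
```python
from h import *
st();c=optics.calibration("wrist");np.save("w3.npy",c,allow_pickle=True)
im=optics.get_image("wrist");t=optics.get_image("top")
cv2.imwrite("pics/w3.png",im);cv2.imwrite("pics/t3.png",t)
cv2.imwrite("pics/m3.png",np.hstack([cv2.resize(im,(480,300)),cv2.resize(t[120:290,150:320],(300,300))]))
for nm,i,cc,r in(("wrist",im,c,(25,70)),("top",t,None,(9,15))):
    g=cv2.medianBlur(cv2.cvtColor(i,cv2.COLOR_BGR2GRAY),5 if nm=="wrist" else 3)
    h=cv2.HoughCircles(g,cv2.HOUGH_GRADIENT,1.5,20,param1=120,param2=30 if nm=="wrist" else 18,minRadius=r[0],maxRadius=r[1])
    if h is not None:
        for x,y,rr in h[0]:
            p=ray(nm,(x,y),.03,cc)
            if .42<p[0]<.56 and 0<p[1]<.3: print(nm,x,y,rr,p)
```

```text
t 14.75 p [0.4902 0.2155 0.1719] y-axis [-0.017  1.    -0.004] z [ 0.002 -0.004 -1.   ] F [-0.2  1.8  0.8] w 92.1 j [-0.04  0.45 -0.64  1.84  0.33  0.96  0.76]
wrist 206.25 191.25 34.3 [0.4906653  0.09997441 0.03      ]
wrist 320.25 195.75 29.35 [0.49324705 0.21850505 0.03      ]
wrist 191.25 215.25 50.35 [0.51759347 0.08129963 0.03      ]
top 285.75 206.25 10.8 [0.4928682  0.09609001 0.03      ]
```

View pics/m3.png

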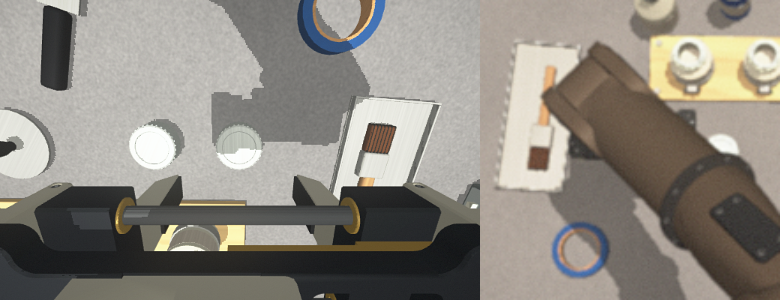

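Left (wrist): lid A at full px (319,195), lid B at (206,191), brush in the tray. Right (top): the brush lies flat inside the tray.

{"method": "arm_command", "body": {"deltas": [0, 0, 0, 0.002, 0.002, -0.05, 91.8, 0, 0, 0, 0.002, 0.002, -0.09, 91.8, 0, 0, 0, 0.002, 0.002, -0.12, 91.8, 0, 0, 0, 0.002, 0.002, -0.14, 91.8, 0, 0, 0, 0.002, 0.002, -0.148, 91.8, 0, 0, 0, 0.002, 0.002, -0.148, 91.8, 0, 0, 0, 0.002, 0.002, -0.148, 50, 0, 0, 0, 0.002, 0.002, -0.148, 50, 0, 0, 0, 0.002, 0.002, -0.148, 50, 0, 0, 0, 0.002, 0.002, -0.148, 50, 0, 0, 0, 0.002, 0.002, -0.148, 50, 0, 0, 0, 0.002, 0.002, -0.12, 50, 0, 0, 0, 0.002, 0.002, -0.08, 50, 0, 0, 0, 0.002, 0.002, -0.03, 50, 0, 0, 0.3, 0.002, 0.002, 0.02, 50, 0, 0, 0.3, 0.002, 0.002, 0.04, 50, 0, 0, 0.3, 0.002, 0.002, 0.04, 50, 0, 0, 0.3, 0.002, 0.002, 0.04, 50], "force": 40}}

```text
clock: 16.65
position: [0.492, 0.2172, 0.212]
ee_rot: [-0.764, 3.044, -0.006]
force: [-0.1, -0.2, -2.0]
width: 0.692
gripper_force: 40.0
```

Run:
```python
from h import *
st()
a=cv2.imread("pics/scene0.png");b=cv2.imread("pics/top0.png")
A=cv2.resize(a[180:280,290:410],None,fx=4,fy=4,interpolation=cv2.INTER_CUBIC)
B=cv2.resize(b[135:185,240:380],None,fx=5,fy=5,interpolation=cv2.INTER_CUBIC)
W=np.zeros((400+250,700,3),np.uint8);W[:400,:480]=A;W[400:]=B
W=cv2.resize(W,(640,594));cv2.imwrite("pics/necks.png",W)
q=[(150+u/2.4,100+v/2.4) for u,v in((231,98),(543,100),(543,185),(229,184))]
P=np.array([ray("top",x,.012) for x in q]);print(P,P.mean(0))
```

```text
t 16.65 p [0.492  0.2172 0.212 ] y-axis [-0.472  0.881 -0.005] z [ 0.004 -0.003 -1.   ] F [-0.1 -0.2 -2. ] w 63.6 j [ 0.06  0.44 -0.78  1.79  0.35  1.06  1.21]
[[ 0.70692169  0.23104827  0.012     ]
 [ 0.7140061  -0.19200717  0.012     ]
 [ 0.59594174 -0.19160487  0.012     ]
 [ 0.58840221  0.22864561  0.012     ]] [0.65131794 0.01902046 0.012     ]
```

View pics/necks.png

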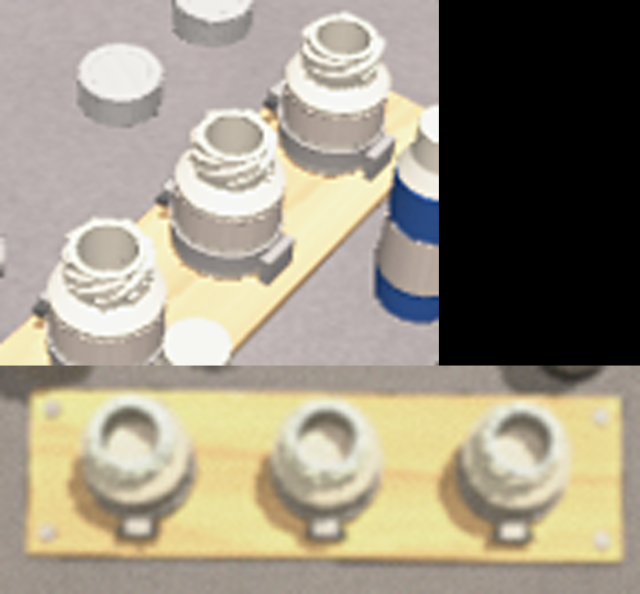

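```bash
cat > pots.py <<'E'
from h import *
k=594/650
sc=[(109,245),(234,135),(342,39)]; tp=[(521,437),(326,434),(131,431)]
for s,t in zip(sc,tp):
    s=np.array(s)/k/4+[290,180]; t=np.array(t)/k; t=np.array([t[0]/5+240,(t[1]-400)/5+135])
    print(ray("scene",s,.116),ray("top",t,.116))
E
python3 pots.py
```

```text
[ 0.65405149 -0.10830919  0.116     ] [ 0.65494946 -0.10999195  0.116     ]
[0.65414093 0.01902966 0.116     ] [0.65404687 0.01930466 0.116     ]
[0.65364795 0.14628609 0.116     ] [0.65314844 0.14800436 0.116     ]
```

{"method": "arm_command", "body": {"deltas": [0, 0, 0, 0.16, -0.068, 0, 50, 0, 0, 0, 0.16, -0.068, 0, 50, 0, 0, 0, 0.16, -0.068, 0, 50, 0, 0, 0, 0.16, -0.068, 0, 50, 0, 0, 0, 0.16, -0.068, -0.03, 50, 0, 0, 0, 0.16, -0.068, -0.05, 50, 0, 0, 0, 0.16, -0.068, -0.06, 50, 0, 0, 0, 0.16, -0.068, -0.068, 50, 0, 0, 0, 0.16, -0.068, -0.074, 50, 0, 0, 0, 0.16, -0.068, -0.078, 50, 0, 0, 0, 0.16, -0.068, -0.078, 50]}}

```text
clock: 17.75
position: [0.6524, 0.1501, 0.1359]
ee_rot: [-0.759, 3.044, -0.007]
force: [-4.3, -1.8, 11.1]
width: 0.699
gripper_force: 40.0
```

```bash
python3 -c "
from h import *
st()"
```

```text
t 17.75 p [0.6524 0.1501 0.1359] y-axis [-0.469  0.883 -0.005] z [ 0.005 -0.003 -1.   ] F [-4.3 -1.8 11.1] w 64.3 j [ 0.1   0.7  -0.67  1.54  0.48  1.07  1.37]
```

{"method": "arm_command", "body": {"deltas": [0, 0, -0.09, 0, 0, -0.001, 50, 0, 0, -0.18, 0, 0, -0.002, 50, 0, 0, -0.27, 0, 0, -0.003, 50, 0, 0, -0.36, 0, 0, -0.004, 50, 0, 0, -0.45, 0, 0, -0.005, 50, 0, 0, -0.45, 0, 0, -0.005, 50]}}

```text
clock: 18.35
position: [0.6535, 0.1502, 0.1315]
ee_rot: [0.35, 3.117, -0.005]
force: [-2.2, -0.8, 13.2]
width: 0.696
gripper_force: 40.0
```

{"method": "arm_command", "body": {"deltas": [0, 0, -0.09, 0, 0, -0.001, 50, 0, 0, -0.18, 0, 0, -0.002, 50, 0, 0, -0.27, 0, 0, -0.003, 50, 0, 0, -0.36, 0, 0, -0.004, 50, 0, 0, -0.45, 0, 0, -0.005, 50, 0, 0, -0.54, 0, 0, -0.006, 50, 0, 0, -0.54, 0, 0, -0.006, 50]}}

```text
clock: 19.05
position: [0.6537, 0.151, 0.1261]
ee_rot: [1.602, 2.7, 0.001]
force: [-2.6, 0.5, 15.6]
width: 0.693
gripper_force: 40.0
```

```bash
python3 -c "
from h import *
print(np.round(st()['ft_torque'],2))"
```

```text
t 19.05 p [0.6537 0.151  0.1261] y-axis [0.878 0.479 0.002] z [ 0.002 -0.001 -1.   ] F [-2.6  0.5 15.6] w 63.7 j [-0.13  0.63 -0.28  1.56  0.2   0.97  0.03]
[-0.13  0.72 -0.31]
```

{"method": "arm_command", "body": {"deltas": [0, 0, -0.09, 0, 0, -0.001, 50, 0, 0, -0.18, 0, 0, -0.002, 50, 0, 0, -0.27, 0, 0, -0.003, 50, 0, 0, -0.36, 0, 0, -0.004, 50, 0, 0, -0.45, 0, 0, -0.005, 50, 0, 0, -0.54, 0, 0, -0.006, 50, 0, 0, -0.54, 0, 0, -0.006, 50]}}

```text
clock: 19.75
position: [0.6543, 0.1513, 0.1206]
ee_rot: [-2.572, -1.802, -0.007]
force: [-1.3, 0.3, 17.8]
width: 0.697
gripper_force: 40.0
```

```bash
python3 -c "
from h import *
print(np.round(st()['ft_torque'],2))"
```

```text
t 19.75 p [0.6543 0.1513 0.1206] y-axis [ 0.94  -0.341  0.001] z [ 0.003  0.004 -1.   ] F [-1.3  0.3 17.8] w 64.1 j [-0.26  0.62 -0.07  1.58  0.05  0.94 -0.69]
[ 0.1   0.62 -0.29]
```

{"method": "arm_command", "body": {"deltas": [0, 0, -0.09, 0, 0, -0.001, 50, 0, 0, -0.18, 0, 0, -0.001, 50, 0, 0, -0.27, 0, 0, -0.002, 50, 0, 0, -0.36, 0, 0, -0.002, 50, 0, 0, -0.36, 0, 0, -0.002, 50]}}

```text
clock: 20.25
position: [0.656, 0.1512, 0.1197]
ee_rot: [-2.97, -1.013, -0.014]
force: [-0.8, 0.7, 21.3]
width: 0.695
gripper_force: 40.0
```

```bash
python3 -c "
from h import *
print(np.round(st()['ft_torque'],2))"
```

```text
t 20.25 p [0.656  0.1512 0.1197] y-axis [ 0.611 -0.792 -0.   ] z [ 0.008  0.006 -1.   ] F [-0.8  0.7 21.3] w 64.0 j [-0.36  0.62  0.08  1.59 -0.06  0.92 -1.17]
[-0.19 -0.02 -0.82]
```

{"method": "arm_command", "body": {"deltas": [0, 0, 0, 0, 0, 0.002, 91.8, 0, 0, 0, 0, 0, 0.002, 91.8, 0, 0, 0, 0, 0, 0.002, 91.8, 0, 0, 0, 0, 0, 0.002, 91.8, 0, 0, 0, 0, 0, 0.03, 91.8, 0, 0, 0, 0, 0, 0.07, 91.8, 0, 0, 0, 0, 0, 0.11, 91.8, 0, 0, 0.99, -0.16, -0.054, 0.08, 91.8, 0, 0, 0.99, -0.16, -0.054, 0.08, 91.8, 0, 0, 0.99, -0.16, -0.054, 0.08, 91.8, 0, 0, 0.99, -0.16, -0.054, 0.08, 91.8, 0, 0, 0.99, -0.16, -0.054, 0.08, 91.8, 0, 0, 0.99, -0.16, -0.054, 0.08, 91.8, 0, 0, 0.99, -0.16, -0.054, 0.08, 91.8, 0, 0, 0.99, -0.16, -0.054, 0.08, 91.8, 0, 0, 0.99, -0.16, -0.054, 0.08, 91.8, 0, 0, 0.99, -0.16, -0.054, 0.08, 91.8, 0, 0, 0.99, -0.16, -0.054, 0.08, 91.8, 0, 0, 0.99, -0.16, -0.054, 0.08, 91.8]}}

```text
clock: 22.15
position: [0.4917, 0.0954, 0.1941]
ee_rot: [-1.399, -2.811, 0.007]
force: [0.2, 1.0, 0.5]
width: 1.006
gripper_force: 0.0
```

{"method": "arm_command", "body": {"deltas": [0, 0, 0.58, 0, 0, -0.02, 91.8, 0, 0, 0.58, 0, 0, -0.02, 91.8, 0, 0, 0.58, 0, 0, -0.02, 91.8, 0, 0, 0.58, 0, 0, -0.02, 91.8, 0, 0, 0.58, 0, 0, -0.02, 91.8, 0, 0, 0.58, 0, 0, -0.02, 91.8, 0, 0, 0.58, 0, 0, -0.02, 91.8, 0, 0, 0.58, 0, 0, -0.02, 91.8]}}

```text
clock: 22.95
position: [0.4918, 0.0955, 0.1742]
ee_rot: [0.029, 3.141, -0.006]
force: [-0.9, -0.2, 0.1]
width: 1.001
gripper_force: 0.0
```

Run:
```python
from h import *
st();c=optics.calibration("wrist");im=optics.get_image("wrist");a=optics.get_image("scene")
cv2.imwrite("pics/m4.png",np.hstack([cv2.resize(im,(480,300)),cv2.resize(a[170:290,280:410],(320,300))]))
print(proj("w",[.492,.217,.03],c),proj("w",[.492,.097,.03],c))
g=cv2.medianBlur(cv2.cvtColor(im,cv2.COLOR_BGR2GRAY),5)
for x,y,r in cv2.HoughCircles(g,cv2.HOUGH_GRADIENT,1.5,20,param1=120,param2=30,minRadius=25,maxRadius=60)[0]:
    p=ray("w",(x,y),.03,c)
    if abs(p[0]-.49)<.06 and abs(p[1]-.1)<.08:print(x,y,r,p)
```

```text
t 22.95 p [0.4918 0.0955 0.1742] y-axis [ 0.018  1.    -0.004] z [ 0.    -0.004 -1.   ] F [-0.9 -0.2  0.1] w 92.1 j [ 0.04  0.35 -0.44  1.93  0.19  0.9   1.06]
[[433.99764861 190.79991254]] [[318.84652    192.62017205]]
317.25 197.25 31.15 [0.4970278 0.0952423 0.03     ]
```

View pics/m4.png

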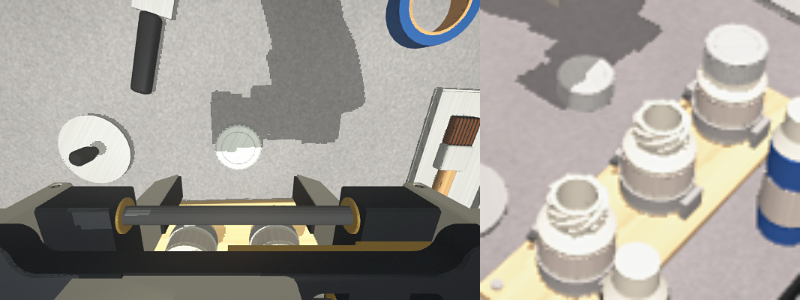

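Right (scene): lid A sits level and low on pot 3 at crop (735,55). Left (wrist): lid B at full px (317,196).

{"method": "arm_command", "body": {"deltas": [0, 0, 0, 0.002, 0, -0.05, 91.8, 0, 0, 0, 0.002, 0, -0.09, 91.8, 0, 0, 0, 0.002, 0, -0.12, 91.8, 0, 0, 0, 0.002, 0, -0.14, 91.8, 0, 0, 0, 0.002, 0, -0.15, 91.8, 0, 0, 0, 0.002, 0, -0.15, 91.8, 0, 0, 0, 0.002, 0, -0.15, 50, 0, 0, 0, 0.002, 0, -0.15, 50, 0, 0, 0, 0.002, 0, -0.15, 50, 0, 0, 0, 0.002, 0, -0.15, 50, 0, 0, 0, 0.002, 0, -0.15, 50, 0, 0, 0, 0.002, 0, -0.12, 50, 0, 0, 0, 0.002, 0, -0.08, 50, 0, 0, 0, 0.002, 0, -0.03, 50, 0, 0, 0.2, 0.002, 0, 0.02, 50, 0, 0, 0.2, 0.002, 0, 0.04, 50, 0, 0, 0.2, 0.002, 0, 0.04, 50, 0, 0, 0.2, 0.002, 0, 0.04, 50], "force": 40}}

```text
clock: 24.85
position: [0.4936, 0.0951, 0.214]
ee_rot: [-0.466, 3.106, -0.007]
force: [-0.5, -0.3, -1.5]
width: 0.698
gripper_force: 40.0
```

```bash
python3 -c "
from h import *
st();print(np.array([.654,.02,.134])-sensors.observe()['position'])"
```

```text
t 24.85 p [0.4936 0.0951 0.214 ] y-axis [-0.294  0.956 -0.004] z [ 0.002 -0.004 -1.   ] F [-0.5 -0.3 -1.5] w 64.2 j [ 0.12  0.32 -0.53  1.88  0.2   1.    1.37]
[ 0.1604231  -0.07508344 -0.07999616]
```

{"method": "arm_command", "body": {"deltas": [0, 0, 0, 0.16, -0.075, 0, 50, 0, 0, 0, 0.16, -0.075, 0, 50, 0, 0, 0, 0.16, -0.075, 0, 50, 0, 0, 0, 0.16, -0.075, 0, 50, 0, 0, 0, 0.16, -0.075, -0.03, 50, 0, 0, 0, 0.16, -0.075, -0.05, 50, 0, 0, 0, 0.16, -0.075, -0.06, 50, 0, 0, 0, 0.16, -0.075, -0.068, 50, 0, 0, 0, 0.16, -0.075, -0.074, 50, 0, 0, 0, 0.16, -0.075, -0.08, 50, 0, 0, 0, 0.16, -0.075, -0.08, 50]}}

```text
clock: 25.95
position: [0.654, 0.0204, 0.1345]
ee_rot: [-0.47, 3.105, -0.007]
force: [0.4, -1.1, -1.5]
width: 0.69
gripper_force: 40.0
```

```bash
python3 -c "
from h import *
print(np.round(st()['ft_torque'],2))"
```

```text
t 25.95 p [0.654  0.0204 0.1345] y-axis [-0.296  0.955 -0.005] z [ 0.002 -0.004 -1.   ] F [ 0.4 -1.1 -1.5] w 63.5 j [ 0.17  0.62 -0.44  1.59  0.31  0.99  1.5 ]
[-0.05  0.12  0.01]
```

No contact yet; go down to touch.

{"method": "arm_command", "body": {"deltas": [0, 0, 0, 0, 0, -0.002, 50, 0, 0, 0, 0, 0, -0.004, 50, 0, 0, 0, 0, 0, -0.006, 50, 0, 0, 0, 0, 0, -0.006, 50]}}

```text
clock: 26.35
position: [0.6551, 0.0207, 0.1329]
ee_rot: [-0.469, 3.101, -0.008]
force: [-10.8, -2.0, 28.1]
width: 0.696
gripper_force: 40.0
```

{"method": "arm_command", "body": {"deltas": [0, 0, -0.09, 0, 0, 0.002, 50, 0, 0, -0.18, 0, 0, 0.001, 50, 0, 0, -0.27, 0, 0, 0, 50, 0, 0, -0.36, 0, 0, -0.001, 50, 0, 0, -0.45, 0, 0, -0.002, 50, 0, 0, -0.45, 0, 0, -0.002, 50]}}

```text
clock: 26.95
position: [0.6542, 0.0209, 0.1272]
ee_rot: [0.636, 3.076, -0.006]
force: [-2.4, -0.8, 2.8]
width: 0.695
gripper_force: 40.0
```

```bash
python3 -c "
from h import *
print(np.round(st()['ft_torque'],2))"
```

```text
t 26.95 p [0.6542 0.0209 0.1272] y-axis [ 0.397  0.918 -0.004] z [-0.    -0.004 -1.   ] F [-2.4 -0.8  2.8] w 64.0 j [ 0.05  0.61 -0.26  1.61  0.18  0.95  0.89]
[-0.15  0.32 -0.1 ]
```

{"method": "arm_command", "body": {"deltas": [0, 0, -0.09, 0, 0, -0.0025, 50, 0, 0, -0.18, 0, 0, -0.004, 50, 0, 0, -0.27, 0, 0, -0.0055, 50, 0, 0, -0.36, 0, 0, -0.007, 50, 0, 0, -0.45, 0, 0, -0.008, 50, 0, 0, -0.54, 0, 0, -0.009, 50, 0, 0, -0.54, 0, 0, -0.009, 50]}}

```text
clock: 27.65
position: [0.6555, 0.021, 0.1208]
ee_rot: [1.842, 2.543, -0.001]
force: [-5.9, -0.1, 20.8]
width: 0.694
gripper_force: 40.0
```

```bash
python3 -c "
from h import *
print(np.round(st()['ft_torque'],2))"
```

```text
t 27.65 p [0.6555 0.021  0.1208] y-axis [0.95  0.312 0.   ] z [ 0.001 -0.002 -1.   ] F [-5.9 -0.1 20.8] w 63.8 j [-0.09  0.6  -0.04  1.62  0.03  0.92  0.18]
[-0.25  1.24 -0.37]
```

{"method": "arm_command", "body": {"deltas": [0, 0, -0.09, 0, 0, 0, 50, 0, 0, -0.18, 0, 0, -0.0005, 50, 0, 0, -0.27, 0, 0, -0.0005, 50, 0, 0, -0.36, 0, 0, -0.001, 50, 0, 0, -0.45, 0, 0, -0.001, 50, 0, 0, -0.54, 0, 0, -0.001, 50, 0, 0, -0.54, 0, 0, -0.001, 50]}}

```text
clock: 28.35
position: [0.6566, 0.0212, 0.119]
ee_rot: [-2.726, -1.561, -0.005]
force: [1.8, 0.5, 10.8]
width: 0.7
gripper_force: 40.0
```

```bash
python3 -c "
from h import *
print(np.round(st()['ft_torque'],2))"
```

```text
t 28.35 p [0.6566 0.0212 0.119 ] y-axis [ 0.862 -0.506  0.001] z [ 0.003  0.002 -1.   ] F [ 1.8  0.5 10.8] w 64.4 j [-0.23  0.6   0.18  1.64 -0.14  0.91 -0.53]
[-0.03 -0.4  -0.44]
```

{"method": "arm_command", "body": {"deltas": [0, 0, -0.09, 0, 0, -0.0005, 50, 0, 0, -0.18, 0, 0, -0.001, 50, 0, 0, -0.27, 0, 0, -0.001, 50, 0, 0, -0.36, 0, 0, -0.001, 50, 0, 0, -0.36, 0, 0, -0.001, 50]}}

```text
clock: 28.85
position: [0.6571, 0.0204, 0.118]
ee_rot: [-3.052, -0.738, -0.008]
force: [4.0, -0.6, 10.5]
width: 0.694
gripper_force: 40.0
```

```bash
python3 -c "
from h import *
print(np.round(st()['ft_torque'],2))"
```

```text
t 28.85 p [0.6571 0.0204 0.118 ] y-axis [ 0.457 -0.89  -0.001] z [ 0.005  0.003 -1.   ] F [ 4.  -0.6 10.5] w 63.8 j [-0.33  0.62  0.34  1.65 -0.25  0.91 -0.99]
[-0.37 -0.58 -0.48]
```

{"method": "arm_command", "body": {"deltas": [0, 0, 0, 0, 0, 0.001, 91.8, 0, 0, 0, 0, 0, 0.001, 91.8, 0, 0, 0, 0, 0, 0.001, 91.8, 0, 0, 0, 0, 0, 0.001, 91.8, 0, 0, 0, 0, 0, 0.03, 91.8, 0, 0, 0, 0, 0, 0.07, 91.8, 0, 0, 0, 0, 0, 0.11, 91.8, 0, 0, 0.95, -0.16, -0.14, 0.1, 91.8, 0, 0, 0.95, -0.16, -0.14, 0.1, 91.8, 0, 0, 0.95, -0.16, -0.14, 0.1, 91.8, 0, 0, 0.95, -0.16, -0.14, 0.1, 91.8, 0, 0, 0.95, -0.16, -0.14, 0.1, 91.8, 0, 0, 0.95, -0.16, -0.14, 0.1, 91.8, 0, 0, 0.95, -0.16, -0.14, 0.1, 91.8, 0, 0, 0.95, -0.16, -0.14, 0.1, 91.8, 0, 0, 0.95, -0.16, -0.14, 0.1, 91.8, 0, 0, 0.95, -0.16, -0.14, 0.1, 91.8, 0, 0, 0.95, -0.16, -0.14, 0.1, 91.8]}}

```text
clock: 30.65
position: [0.4936, -0.1195, 0.2152]
ee_rot: [-1.737, -2.615, 0.006]
force: [0.5, -0.4, -1.2]
width: 0.997
gripper_force: 0.0
```

Run:
```python
from h import *
st();a=optics.get_image("scene");w=optics.get_image("wrist");np.save("w5.npy",optics.calibration("wrist"),allow_pickle=True)
cv2.imwrite("pics/s5.png",a);cv2.imwrite("pics/w5.png",w)
A=a[165:285,280:410]
cv2.imwrite("pics/m5.png",np.hstack([cv2.resize(A,(480,443),interpolation=cv2.INTER_CUBIC),cv2.resize(a[195:365,130:300],(300,443))]))
for y in(.15,.0205):
  for z in(.096,.126):
    p=proj("scene",[[.655,y+s*.0325*.75,z+0] for s in(0,)])
    print(y,z,(p-[280,165])*480/130)
```

```text
t 30.65 p [ 0.4936 -0.1195  0.2152] y-axis [ 0.922  0.388 -0.004] z [-0.004 -0.002 -1.   ] F [ 0.5 -0.4 -1.2] w 91.7 j [ 0.05  0.28  0.1   1.9  -0.03  0.97  0.56]
0.15 0.096 [[383.93892941 114.55057803]]
0.15 0.126 [[388.53926531  81.98075495]]
0.0205 0.096 [[273.8459468  213.00023609]]
0.0205 0.126 [[276.64639135 180.01587562]]
```

View pics/m5.png

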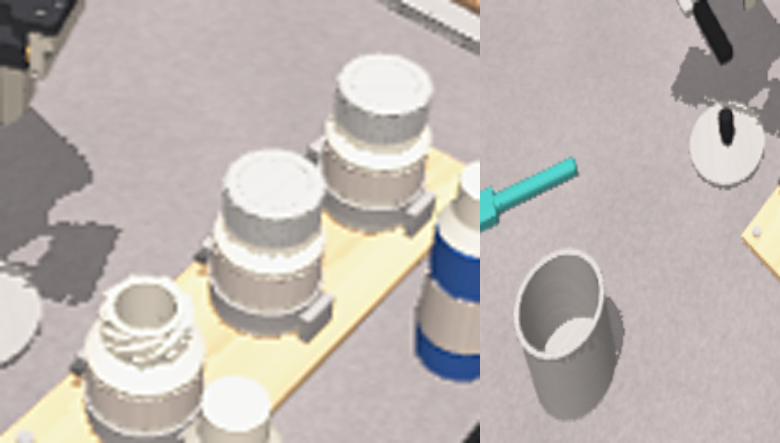

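Left: both lids sit level and equally low, with tops at (385,83) and (274,182) matching the predicted (388,82) and (277,180). Right: the cup is upright. Now for the cover.

Run:
```python
from h import *
c=np.load("w5.npy",allow_pickle=True).item();im=cv2.imread("pics/w5.png")
g=cv2.medianBlur(cv2.cvtColor(im,cv2.COLOR_BGR2GRAY),5)
h=cv2.HoughCircles(g,cv2.HOUGH_GRADIENT,1.5,30,param1=120,param2=30,minRadius=35,maxRadius=75)
for x,y,r in h[0]:
    p=ray("w",(x,y),.01,c)
    if abs(p[0]-.5)<.08 and abs(p[1]+.12)<.08:print(x,y,r,p)
# dark knob blob
for z in(.05,):
  u=proj("w",[.499,-.122,z],c)[0];print("expect knob top",u)
q=proj("w",[.499,-.122,.01],c)[0];print("expect disc",q)
s=cv2.imread("pics/s5.png");print(proj("scene",[.499,-.122,.05]),proj("scene",[.499,-.122,.01]))
# scene: disc mask
H=cv2.cvtColor(s,cv2.COLOR_BGR2GRAY)
m=(g<45).astype(np.uint8);n,l,st_,ce=cv2.connectedComponentsWithStats(m)
for i in range(1,n):
    if 80<st_[i,4]<3000 and np.linalg.norm(ce[i]-u)<80:print("dark",st_[i],ce[i])
# cup rim in the w5 and scene0: Hough on top0
cv2.imwrite("pics/w5c.png",np.hstack([im[60:360,150:550],cv2.resize(cv2.imread("pics/s5.png")[240:360,140:300],(400,300),interpolation=cv2.INTER_CUBIC)]))
```

```text
320.25 182.25 39.65 [ 0.49940144 -0.12114404  0.01      ]
expect knob top [319.8942695  191.22241757]
expect disc [319.69365891 182.74291311]
[[268.40342508 237.76952734]] [[269.52516035 248.55751045]]
```

View pics/w5c.png

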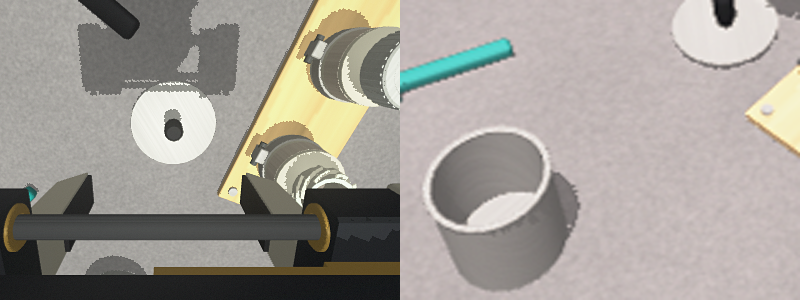

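{"method": "arm_command", "body": {"deltas": [0, 0, 0, 0.006, -0.002, -0.05, 60, 0, 0, 0, 0.006, -0.002, -0.1, 60, 0, 0, 0, 0.006, -0.002, -0.14, 60, 0, 0, 0, 0.006, -0.002, -0.165, 60, 0, 0, 0, 0.006, -0.002, -0.178, 60, 0, 0, 0, 0.006, -0.002, -0.178, 60, 0, 0, 0, 0.006, -0.002, -0.178, 0, 0, 0, 0, 0.006, -0.002, -0.178, 0, 0, 0, 0, 0.006, -0.002, -0.178, 0, 0, 0, 0, 0.006, -0.002, -0.178, 0, 0, 0, 0, 0.006, -0.002, -0.178, 0, 0, 0, 0, 0.006, -0.002, -0.178, 0, 0, 0, 0, 0.006, -0.002, -0.15, 0, 0, 0, 0, 0.006, -0.002, -0.1, 0, 0, 0, 0, 0.006, -0.002, -0.05, 0, 0, 0, 0, 0.006, -0.002, -0.01, 0, 0, 0, 0, 0.006, -0.002, -0.01, 0], "force": 40}}

```text
clock: 32.45
position: [0.5027, -0.1221, 0.2107]
ee_rot: [1.739, 2.609, 0.001]
force: [1.4, 0.0, -1.3]
width: 0.234
gripper_force: 40.0
```

Run:
```python
from h import *
s=st();print(ray("scene",(175.6,312.4),.095),ray("top",(452.3,195),.095))
g=cv2.cvtColor(cv2.imread("pics/top0.png"),cv2.COLOR_BGR2GRAY)
h=cv2.HoughCircles(cv2.resize(g,None,fx=3,fy=3,interpolation=cv2.INTER_CUBIC),cv2.HOUGH_GRADIENT,1.5,30,param1=120,param2=30,minRadius=40,maxRadius=60)
for x,y,r in h[0]:
    if abs(x/3-452)<12 and abs(y/3-196)<12:print((x+.5)/3-.5,(y+.5)/3-.5,r/3,ray("top",((x+.5)/3-.5,(y+.5)/3-.5),.095))
```

```text
t 32.45 p [ 0.5027 -0.1221  0.2107] y-axis [0.923 0.385 0.004] z [ 0.006 -0.003 -1.   ] F [ 1.4  0.  -1.3] w 21.5 j [ 0.05  0.29  0.11  1.89 -0.04  0.96  0.57]
[ 0.53575096 -0.41424089  0.095     ] [ 0.52822539 -0.41224846  0.095     ]
452.41666 194.41667 16.483334 [ 0.53003348 -0.41266165  0.095     ]
```

{"method": "arm_command", "body": {"deltas": [0, 0, 0, 0.028, -0.29, 0, 0, 0, 0, 0, 0.028, -0.29, 0, 0, 0, 0, 0, 0.028, -0.29, 0, 0, 0, 0, 0, 0.028, -0.29, 0, 0, 0, 0, 0, 0.028, -0.29, 0, 0, 0, 0, 0, 0.028, -0.29, 0, 0, 0, 0, 0, 0.028, -0.29, 0, 0, 0, 0, 0, 0.028, -0.29, -0.035, 0, 0, 0, 0, 0.028, -0.29, -0.055, 0, 0, 0, 0, 0.028, -0.29, -0.065, 0, 0, 0, 0, 0.028, -0.29, -0.065, 0]}}

```text
clock: 33.55
position: [0.5269, -0.4104, 0.1382]
ee_rot: [-1.739, -2.61, 0.006]
force: [0.4, 0.6, -1.1]
width: 0.23
gripper_force: 40.0
```

Run:
```python
from h import *
st();a=optics.get_image("scene");t=optics.get_image("top");w=optics.get_image("wrist")
cv2.imwrite("pics/s6.png",a)
cv2.imwrite("pics/m6.png",np.hstack([cv2.resize(a[230:360,110:250],(400,371),interpolation=cv2.INTER_CUBIC),cv2.resize(w,(400,371))]))
```

```text
t 33.55 p [ 0.5269 -0.4104  0.1382] y-axis [ 0.923  0.385 -0.006] z [-0.007  0.    -1.   ] F [ 0.4  0.6 -1.1] w 21.2 j [ 0.47  0.6   0.18  1.58 -0.12  0.97  1.08]
```

View pics/m6.png

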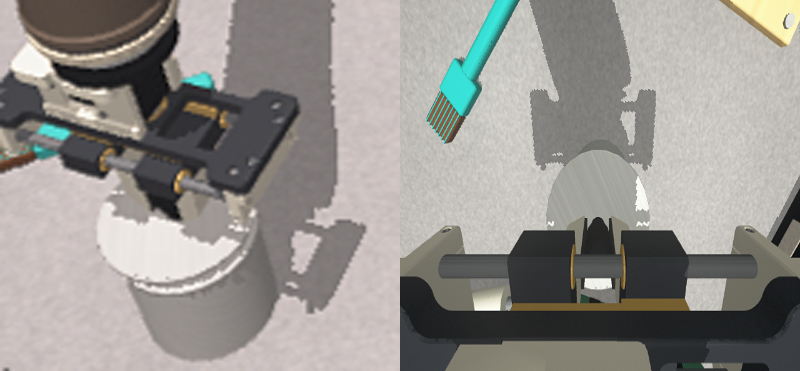

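Run:
```python
from h import *
P=proj("scene",[[.531,-.412,.095],[.527,-.4104,.111],[.531,-.412,.111],[.536,-.414,.095]]);print((P-[110,230])*2.857)
print((proj("scene",[[.527,-.4104,.111]])-[110,230])*2.857)
# disc left/bottom extremes seen vs predicted for candidate centre
th=np.linspace(0,6.28,200)
for nm,c,r in(("cover",(.527,-.4104,.111),.054),("rim",(.531,-.412,.095),.048),("rim2",(.536,-.414,.095),.048),("base",(.531,-.412,0),.048),("base2",(.536,-.414,0),.048)):
    q=(proj("scene",[[c[0]+r*np.cos(a),c[1]+r*np.sin(a),c[2]] for a in th])-[110,230])*2.857
    print(nm,"x",q[:,0].min(),q[:,0].max(),"y",q[:,1].min(),q[:,1].max())
```

```text
[[185.97130018 229.55522999]
 [179.45324397 211.60160942]
 [181.00628457 216.24949794]
 [187.92302562 235.3899808 ]]
[[179.45324397 211.60160942]]
cover x 98.23895523756799 258.8144470059171 y 148.90059312593013 280.412707760403
rim x 114.62929345819767 255.9026852545342 y 173.3248570986363 290.58403979628343
rim2 x 116.31146894502446 258.1186380022796 y 178.70987115756282 296.9273662429028
base x 146.94945897162822 278.12675077198594 y 247.0624740996341 361.8897146569684
base2 x 148.63732081862744 280.27875923918214 y 252.3625304967885 368.0637890981954
```

Left: cover just above the rim, its disc edge at x=95, y≈283, and the cup base bottom at y≈360. These match the projection for a cup at (.531,-.412). Shift by 4 mm and lower.

{"method": "arm_command", "body": {"deltas": [0, 0, 0, 0.004, -0.002, 0, 0, 0, 0, 0, 0.004, -0.002, -0.003, 0, 0, 0, 0, 0.004, -0.002, -0.006, 0, 0, 0, 0, 0.004, -0.002, -0.009, 0, 0, 0, 0, 0.004, -0.002, -0.009, 0]}}

```text
clock: 34.2
position: [0.5315, -0.4132, 0.1307]
ee_rot: [-1.741, -2.612, 0.006]
force: [-0.6, -0.6, -1.5]
width: 0.23
gripper_force: 40.0
```

```bash
python3 -c "
from h import *
print(np.round(st()['ft_torque'],2))"
```

```text
t 34.2 p [ 0.5315 -0.4132  0.1307] y-axis [ 0.923  0.385 -0.005] z [-0.004 -0.002 -1.   ] F [-0.6 -0.6 -1.5] w 21.2 j [ 0.47  0.62  0.18  1.58 -0.12  0.96  1.08]
[-0.11  0.04  0.03]
```

{"method": "arm_command", "body": {"deltas": [0, 0, 0, 0, 0, -0.002, 0, 0, 0, 0, 0, 0, -0.004, 0, 0, 0, 0, 0, 0, -0.006, 0, 0, 0, 0, 0, 0, -0.006, 0]}}

```text
clock: 34.6
position: [0.5319, -0.4136, 0.127]
ee_rot: [-1.742, -2.613, 0.006]
force: [-4.2, 3.1, 11.4]
width: 0.229
gripper_force: 40.0
```

```bash
python3 -c "
from h import *
print(np.round(st()['ft_torque'],2))"
```

```text
t 34.6 p [ 0.5319 -0.4136  0.127 ] y-axis [ 0.923  0.385 -0.003] z [-0.003 -0.002 -1.   ] F [-4.2  3.1 11.4] w 21.1 j [ 0.47  0.62  0.18  1.58 -0.12  0.95  1.08]
[0.68 0.87 0.01]
```

{"method": "arm_command", "body": {"deltas": [0, 0, 0, 0, 0, 0.001, 60, 0, 0, 0, 0, 0, 0.001, 60, 0, 0, 0, 0, 0, 0.001, 60, 0, 0, 0, 0, 0, 0.001, 60, 0, 0, 0, 0, 0, 0.04, 60, 0, 0, 0, 0, 0, 0.08, 60, 0, 0, 0, 0, 0, 0.13, 91.8, 0, 0, 0, -0.05, 0.1, 0.15, 91.8, 0, 0, 0, -0.05, 0.2, 0.15, 91.8, 0, 0, 0, -0.05, 0.25, 0.15, 91.8, 0, 0, 0, -0.05, 0.25, 0.15, 91.8, 0, 0, 0, -0.05, 0.25, 0.15, 91.8, 0, 0, 0, -0.05, 0.25, 0.15, 91.8, 0, 0, 0, -0.05, 0.25, 0.15, 91.8]}}

```text
clock: 36.0
position: [0.4821, -0.1617, 0.2757]
ee_rot: [-1.736, -2.616, 0.005]
force: [0.3, -0.3, -0.0]
width: 1.002
gripper_force: 0.0
```

Run:
```python
from h import *
st();a=optics.get_image("scene");t=optics.get_image("top")
A=cv2.resize(a[100:360,110:490],(520,356),interpolation=cv2.INTER_CUBIC)
B=cv2.resize(a[230:360,110:250],(280,260),interpolation=cv2.INTER_CUBIC)
W=np.zeros((560,800,3),np.uint8);W[:356,:520]=A;W[:260,520:]=B
W[360:560,:600]=cv2.resize(t[90:260,150:490],(600,300))[:200];cv2.imwrite("pics/fin.png",W)
th=np.linspace(0,6.28,200)
for dz in(0,.006):
    q=(proj("scene",[[.5315+.054*np.cos(x),-.413+.054*np.sin(x),.099+dz] for x in th])-[110,230])*2+[520,0]
    print("cover",dz,"x",q[:,0].min(),q[:,0].max(),"y",q[:,1].min(),q[:,1].max())
```

```text
t 36.0 p [ 0.4821 -0.1617  0.2757] y-axis [ 0.921  0.388 -0.003] z [-0.003 -0.002 -1.   ] F [ 0.3 -0.3 -0. ] w 92.2 j [ 0.12  0.22  0.12  1.81 -0.03  1.11  0.65]
cover 0 x 592.2749228962848 704.0396541789535 y 115.14267080961292 207.7745912658304
cover 0.006 x 590.6859090287053 703.0001724892364 y 111.6150516029079 204.35434550601667
```

View pics/fin.png

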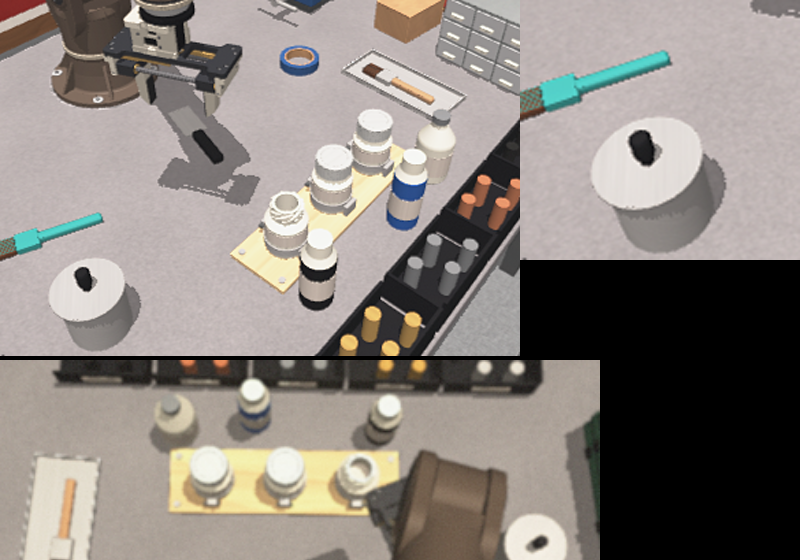

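The cover sits level, its edges at x 592–703, y 116–208 as predicted for seated. The brush is in the tray, two lids are home, the third lid is absent and all the cans and the bottle stand. Handing in.

```bash
python3 -c "
from cell import arm
print(arm.sign_off())"
```

```text
the job is handed in; nothing more can be done
None
```

I've handed the job in at 36 s: brush dipped and lying flat in the tray, cover level on the cup, and the two lids present screwed home on the left and middle pots; the third lid was missing, so the right-hand pot stays open.

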